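# Free the pawl and lower the bottle-lane stop arm

### The arm

A 6-joint arm with a two-finger parallel gripper is mounted at the origin on the work surface. World frame = base frame: x ahead of the robot, y to its left, z up, the work surface at z = 0. Lengths are in m, angles in rad, forces in N, time in s.
With the tool pointing down it reaches from about 0.25 to 0.775 m from the base axis. Payload 4 kg.
Tool frame: the origin (TCP) lies midway between the tips of the shut fingers; the grasp point (between the pads) lies 19 mm behind it (robot.pinch_z is the distance from the TCP to the grasp point, in m); x points along the fingers, y is the direction in which the jaws open and shut, and the axes are right-handed (so a half turn about x gives the same grasp; the last joint's range is limited). The gripper opens to 94 mm and grips with 3 to 60 N. Pads are 16 mm wide; open, the fingers measure 119 mm over their backs; the gripper's body (75 mm by 177 mm) begins 78 mm behind the grasp point.
Start: joints at [1.111, 0.087, 1.371, -0, 1.684, -0.103], TCP at [0.192, 0.515, 0.206] pointing down, gripper open.
Joint ranges: [-3.1, 3.1], [-0.76, 2.03], [0.27, 2.55], [-1.08, 4.22], [0.17, 2.65], [-2.57, 2.57]. Speed limits (rad/s): [2.79, 2.79, 3.14, 3.14, 3.14, 3.14].

### API

Orientations are given as [roll, pitch, yaw] about the fixed x, y, z axes, in that order (R = Rz(yaw) Ry(pitch) Rx(roll)).
In Python, from bench import robot, imaging gives the robot as it stands. The module is installed in compiled form; this text tells all that it offers.
- The arm moves only by the tool drive_tool, never from a script. Its argument "commands" is a list that holds one entry, the list of rows, each a list of 4 numbers: the shift along the tool's x, y, z as a fraction of full scale, then the turn about the tool's x as a fraction of full scale. A call has 1 to 20 rows; each row shifts and turns the commanded pose from where the row before left it, along the tool's axes as they then stand; what a row does not reach is not made up. Full scale, the value 1, is 0.25 m for a shift and 360 degrees for a turn. A row lasts 1/10 s, in which the tool goes at most 50 mm and 8.59 degrees, less where a joint would pass 70% of its speed; a pose out of reach is approached as far as the arm can. A call with a number of a shift or a turn outside -1 to 1 is refused whole. A call with a gripper value outside its range is refused whole. "grip" is the opening, from 0 (shut) to 1 (fully open), set as the call begins (left out, the last holds). The fingers move at their own pace and stop on an object; the grip force is fixed at half the most. Time passes only in rows, so rows that do not move let the fingers close. It gives the time, the measured TCP pose, the force and the opening at its end, in the units of the state.
- robot.get_obs(): the state, without advancing time (a new reading comes with each control period).
- imaging.snapshot(name): name is "scene" or "top" or "wrist"; returns a dict with "pixels" (400x640x3 uint8, red, green, blue), "z_map" (400x640 float32, m along the optical axis (not along the pixel's ray), 0 where there is no reading), "mtx" (3x3 intrinsics, pixels), "extrinsics" (4x4, takes a point from world to camera coordinates). Camera axes: x right, y up, looking along -z (the intrinsics and any distortion apply to the point x, -y, -z); pixel columns grow to the right and rows downward; lengths in m; the calibration is good to about 2 mm. The wrist camera is an equidistant fisheye: a pixel r from the principal point sees the ray r / f radians off the axis. A picture is of the moment at which its call begins.
- robot.close_job(): hands the job in, once; it reports no verdict.
The state is a dict: "time": time; "joint_positions": joint angles; "qvel": joint speeds; "joint_torque": joint torques, N m; "tool_pos": TCP position; "ee_rot": TCP orientation; "wrist_force": force on the tool from outside, world axes, zero at the start; "wrist_torque": the same for the moment, N m; "width": finger opening in m.
Only numpy, scipy, OpenCV 4.12 (cv2) and the standard library are available. Lean on these libraries where they do the work, as an engineer would, in place of code of your own. Each camera call takes 0.05 s, during which the arm holds its last target.

### The job

Bar the end of the bottle lane: with the fingertips, press down the red thumb pad of the ratchet pawl until the pawl is fully out of the teeth (it stays free by itself), then push the raised yellow stop arm by its black end pad all the way down into its rest across the lane. Leave the pawl free, do not pick up or shift the bottles, the tools or anything else, and take the hand clear at the end.

Things in the scene. Friction and masses are not known exactly. Their poses are not given: they have to be found in the camera images.
- lane: Fixed lane on a base plate 300 (x) x 370 (y) x 12 mm; origin: centre of its underside; turned about z only. Deck 100 mm wide along x, centred at y=+60, top 60 mm high; black rails at y=+11 and +109, x=-150..+40, to 104 mm high. Arm and pawl swing in the plane x=+70. Steel cheeks at x=+47..+93: 140 mm high at y=-52..-8, 184 mm at y=-115..-85. Fork of the arm's rest: y=+128, 135 mm high.
- gate (a joint): Angle of the yellow stop arm, rad: 0 = level, fully down in its rest (hard stop); positive = raised; starts at about 0.76 to 0.92. Stiff pivot, stays where it is left; 3 to 5 N on the end pad moves it once the pawl is free. With the pawl in the teeth it sinks only to the next tooth (about 0.71).
- pawl (a joint): Angle of the red pawl, rad: 0 = nose in the teeth, 0.30 = fully free (hard stop). The nose clears the tooth tips from about 0.15 on. Stiff pivot: it stays where it is left, about 4 N on its pad moves it.
- gate_pivot (a point): Fixed axis of the stop arm: at (70, -30, 125) mm in the lane's frame; the arm turns about the lane's x direction through this point.
- gate_pad (a point): Centre of the upper face of the black end pad of the arm, 32 mm (across) x 46 mm (along the arm) x 20 mm. Turns with the arm: y outward along the arm, z out of the upper face. 195 mm along the arm from gate_pivot and 10 mm above the arm's centre line. With the arm down: (70, 165, 135) mm in the lane's frame. It swings down and outward on an arc about gate_pivot.
- pawl_pad (a point): Centre of the upper face of the red thumb pad (30 x 32 x 8 mm, free space below) at the outer end of the pawl; with the pawl in the teeth at (70, -156, 194) mm in the lane's frame. The pawl's axis is at (70, -100, 175) mm, along the lane's x. Pressing the pad down raises the nose; at 0.30 rad the pad has sunk by 17 mm.
- flask0: Small clear glass bottle, 58 mm across, 118 mm high, standing loose on the deck (origin: centre of its underside). Bystander.
- flask1: A second such bottle on the deck, nearer the stop arm. Bystander.
- star_knob: Loose black star-shaped knob 46 mm across with a steel stud pointing up, 36 mm high, on the base plate (origin: centre of underside). Bystander.
- wrench: Loose steel wrench 180 mm long lying on the table, along its x. Bystander.
- screwdriver: Loose screwdriver with blue handle, 200 mm long, lying on the table along its x. Bystander.
- jar: Amber glass jar with white lid, 64 mm across, 75 mm high, on the table (origin: centre of underside). Bystander.
- reel: Cardboard ring 90 mm across, 30 mm high, lying on the table (origin: centre of underside). Bystander.

How it is judged:
On the way, in this order (a step that is already met when the one before it is completed fails the run):
1. the pawl is pressed free while the arm is still up (value of joint pawl above 0.2 rad and value of joint gate above 0.65 rad), for 0.2 s.
2. the arm is pushed fully down with the pawl free (value of joint gate below 0.04 rad and value of joint pawl above 0.15 rad), for 0.2 s.
At the end, for the whole second after the job is handed in: The stop arm is down in its rest (within 0.04 rad of level, 8 mm at its end), the pawl is still free of the teeth (above 0.15 rad), the bottles stand upright and no bystander is more than 20 mm from where it was; the robot touches nothing (all of step 2 and distance of each of flask0, flask1, star_knob, wrench, screwdriver, jar, reel from where it was at the start of the episode below 0.02 m and angle between each of flask0, flask1's own z axis and vertical below 0.15 rad).
It fails at once if a bottle, tool or other loose thing is shifted by more than 20 mm, lifted or carried (distance of any of flask0, flask1, star_knob, wrench, screwdriver, jar, reel from where it was at the start of the episode above 0.02 m).
It fails at once if the arm is raised past its start instead of pushed down (value of joint gate above 0.97 rad).
It also fails if it takes over 48 s, if anything falls off the work surface, if the arm or the gripper's body presses on something with over 40 N, if the wrist force passes 120 N, or if a joint passes its speed limit or range.

## Working session

There is one attempt and no reset: what is moved stays moved. The work goes in short steps, Python scripts to look and compute and a tool call to move; the robot and the scene stay as the last step left them, time stands still between calls to the robot, and variables do not carry over. Pictures are saved under pics/ and viewed, and the job is handed in when it is done.

Besides the shell and the picture viewer there is one more tool, called after "Emit:" as name(argument=value, ...) on one line, values as JSON. drive_tool: Moves the arm, as the interface text tells. Shift numbers are shares of 0.25 m and turn numbers shares of 360 degrees, none past 1 either way. Its arguments: {"type":"object","properties":{"commands":{"type":"array","items":{"type":"array","items":{"type":"array","items":{"type":"number","minimum":-1,"maximum":1}}}},"grip":{"type":"number"}},"required":["commands"]}

```bash
mkdir -p pics
cat > h.py <<'E'
import numpy as np,cv2
from bench import robot,imaging
def snap(n,f):
    s=imaging.snapshot(n); cv2.imwrite('pics/'+f,s['pixels'][:,:,::-1]); np.savez('pics/'+f[:-4]+'.npz',**s); return s
def cloud(s):
    K=s['mtx'];z=s['z_map'];v,u=np.mgrid[0:400,0:640]
    p=np.stack([(u-K[0,2])/K[0,0]*z,-(v-K[1,2])/K[1,1]*z,-z],-1)
    E=s['extrinsics']; return (p-E[:3,3])@E[:3,:3]
E
python3 - <<'E'
from h import *
for n in('scene','top'):
    s=snap(n,n+'0.png'); print(s['mtx'],s['extrinsics'],s['z_map'].min(),s['z_map'].max(),s.keys())
print(robot.get_obs())
E
```

```text
[[379.90139612   0.         309.92739072]
 [  0.         379.90139612 185.03455772]
 [  0.           0.           1.        ]] [[-0.85688858  0.51539206 -0.01062961  0.43916032]
 [-0.32060182 -0.5166575   0.79390144  0.04045597]
 [ 0.40367863  0.68369295  0.60795355 -1.6717861 ]
 [ 0.          0.          0.          1.        ]] 0.0 3.8729246 dict_keys(['pixels', 'z_map', 'mtx', 'extrinsics'])
[[377.32434636   0.         318.67279024]
 [  0.         377.32434636 200.76512837]
 [  0.           0.           1.        ]] [[ 0.0267945  -0.99945495  0.01928348 -0.0276163 ]
 [ 0.98412267  0.02975946  0.17497701 -0.51891821]
 [-0.17545551  0.01428889  0.98438366 -1.14202534]
 [ 0.          0.          0.          1.        ]] 0.0 2.256585 dict_keys(['pixels', 'z_map', 'mtx', 'extrinsics'])
{'time': 0.1, 'joint_positions': array([ 1.11088219e+00,  8.79135893e-02,  1.37206251e+00, -2.65001436e-05,
        1.68357716e+00, -1.03102085e-01]), 'qvel': array([ 0.00213682, -0.00121681, -0.00075334,  0.00157118,  0.00089004,
       -0.00062129]), 'joint_torque': array([ 1.89445767e-03, -3.41252232e+01, -3.03300834e+01,  7.19086896e-02,
        3.04735755e-02, -1.02616309e-04]), 'tool_pos': array([0.19191209, 0.51492731, 0.20442404]), 'ee_rot': array([-1.66046582,  1.56883554, -2.01728083]), 'wrist_force': array([-0.57946839, -0.782513  , -0.45720172]), 'wrist_torque': array([-0.00734031,  0.02830737,  0.02225258]), 'width': 0.09368282550414102}
```

View pics/scene0.png

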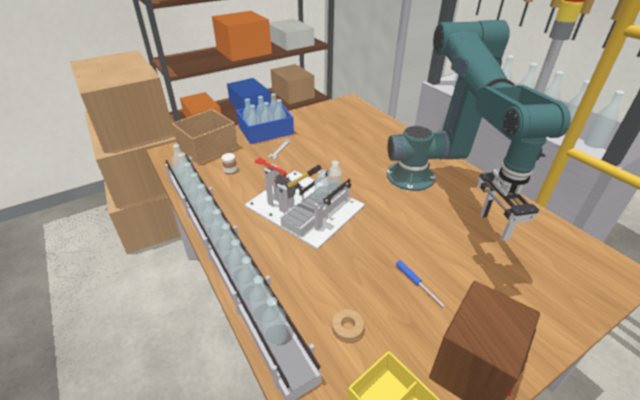

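View pics/top0.png

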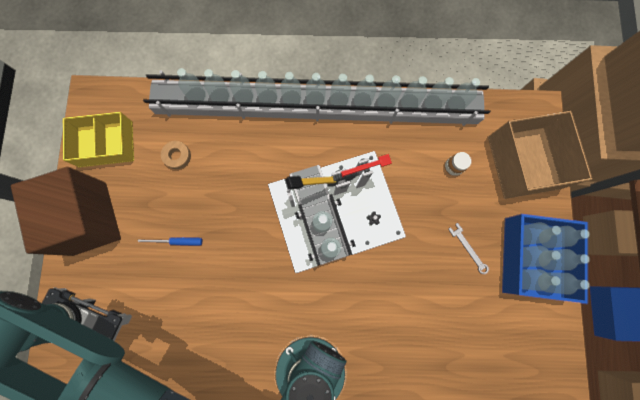

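The top view shows the white base plate (270–405, 152–272), with the black end pad at (293,182), the yellow arm and the red pawl with its pad at about (385,160). Next I'll measure these.

```bash
cat >> h.py <<'E'
def load(f): return dict(np.load('pics/'+f))
def ray(s,u,v,h):
    K=s['mtx'];E=s['extrinsics'];R=E[:3,:3];c=-R.T@E[:3,3]
    d=R.T@np.array([(u-K[0,2])/K[0,0],-(v-K[1,2])/K[1,1],-1]); return c+d*(h-c[2])/d[2]
E
python3 - <<'E'
from h import *
s=load('top0.npz');P=cloud(s);im=s['pixels'];hsv=cv2.cvtColor(im,cv2.COLOR_RGB2HSV)
x0,x1,y0,y1=255,420,140,285
roi=np.zeros((400,640),bool);roi[y0:y1,x0:x1]=1
H,S,V=[hsv[...,i].astype(int) for i in range(3)]
pl=roi&(abs(P[...,2]-.012)<.008)&(S<60)
pts=P[pl][:,:2];r=cv2.minAreaRect(pts.astype(np.float32)*1000);print('plate',pl.sum(),r);print(cv2.boxPoints(r))
w=P[...,2]
for n,m in (('red',(((H<8)|(H>172))&(S>150)&(V>80))),('yel',(H>15)&(H<32)&(S>150)&(V>100))):
    m=m&roi;q=P[m];c=q.mean(0);u,sv,vt=np.linalg.svd(q-c);t=(q-c)@vt[0]
    print(n,m.sum(),c,vt[0],t.min(),t.max(),q[t.argmin()],q[t.argmax()])
m=roi&(V<60)&(w>.15);print('black',m.sum(),P[m].mean(0),P[m].min(0),P[m].max(0))
big=cv2.resize(im[y0:y1,x0:x1,::-1],None,fx=4.5,fy=4.0,interpolation=cv2.INTER_CUBIC);cv2.imwrite('pics/topzoom.png',big)
s=load('scene0.npz');im=s['pixels'];cv2.imwrite('pics/sczoom.png',cv2.resize(im[150:250,235:375,::-1],None,fx=5,fy=5,interpolation=cv2.INTER_CUBIC))
E
```

```text
plate 5888 ((499.03717041015625, -70.23489379882812), (303.8880615234375, 373.44500732421875), 19.479082107543945)
[[ 293.52493    55.132553]
 [ 418.05493  -296.93768 ]
 [ 704.54944  -195.60234 ]
 [ 580.0194    156.4679  ]]
red 295 [ 0.60013615 -0.15164771  0.1945231 ] [-0.31479763  0.33352872  0.88862874] -0.22697360413582315 1.0502609374354284 [ 0.66979389 -0.25165734  0.00131595] [0.31104451 0.00415975 1.21552238]
yel 177 [ 0.54716032 -0.00617312  0.20744306] [-0.22404853  0.66274891  0.71453911] -0.08596587961543514 0.06460010621875376 [ 0.56059435 -0.05494732  0.13658485] [0.53071503 0.03501593 0.25449096]
black 200 [0.53249435 0.03177997 0.2550864 ] [ 0.508595   -0.11759328  0.15034757] [0.58406705 0.075019   0.28704669]
```

View pics/topzoom.png

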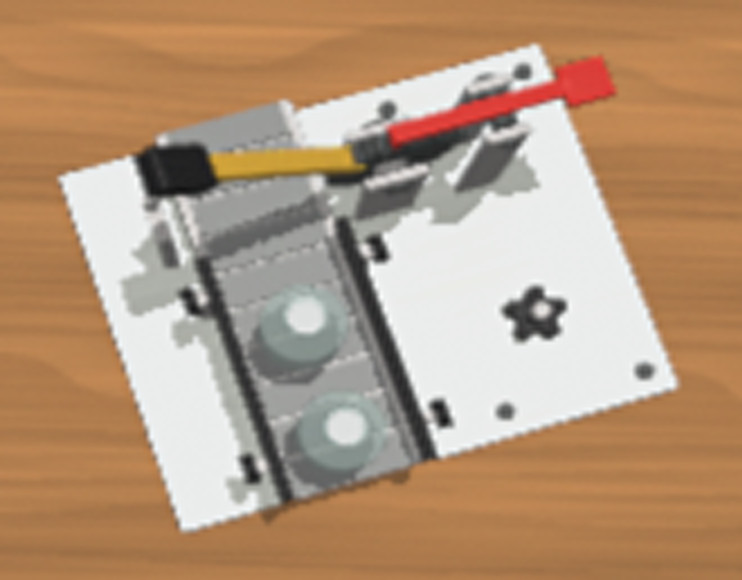

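View pics/sczoom.png

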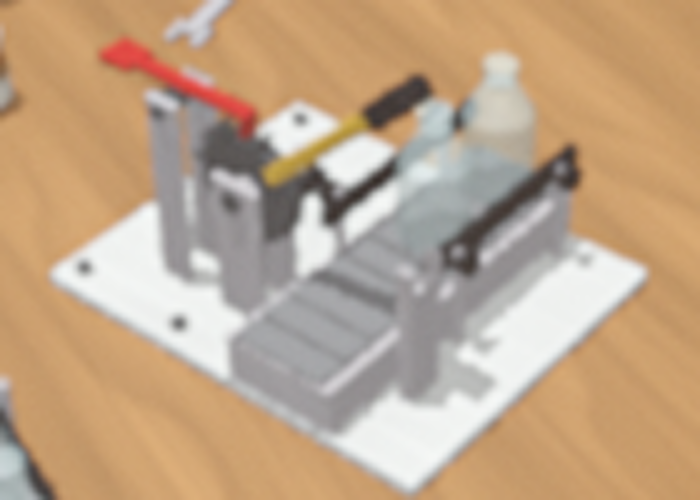

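```bash
cat >> h.py <<'E'
O=np.array([.4990,-.0702]);Y=np.deg2rad(19.48)
def L2W(p): p=np.array(p)/1000;c,s=np.cos(Y),np.sin(Y);return np.array([O[0]+c*p[0]-s*p[1],O[1]+s*p[0]+c*p[1],p[2]])
def W2L(q): c,s=np.cos(Y),np.sin(Y);d=np.array(q)[...,:2]-O;return np.stack([c*d[...,0]+s*d[...,1],-s*d[...,0]+c*d[...,1],np.array(q)[...,2]],-1)*1000
def px(s,p):
    K=s['mtx'];E=s['extrinsics'];q=E[:3,:3]@p+E[:3,3];return K[0,2]+K[0,0]*q[0]/-q[2],K[1,2]+K[1,1]*q[1]/q[2]
E
python3 - <<'E'
from h import *
for f in('top0.npz','scene0.npz'):
    s=load(f);P=W2L(cloud(s));hsv=cv2.cvtColor(s['pixels'],cv2.COLOR_RGB2HSV);H,S,V=[hsv[...,i].astype(int) for i in range(3)]
    box=(abs(P[...,0]-70)<60)&(P[...,1]>-260)&(P[...,1]<230)&(P[...,2]>100)&(P[...,2]<320)
    red=box&((H<8)|(H>172))&(S>150)&(V>80)
    pad=red&(P[...,1]<-142)
    q=P[pad];print(f,'redpad',len(q),np.median(q,0),np.percentile(q,[5,95],0))
    print(' red all px');v,u=np.where(pad);print(u.mean(),v.mean(),W2L(ray(s,u.mean(),v.mean(),.194)))
    bl=box&(V<70)&(P[...,1]>60)&(P[...,2]>180);q=P[bl];print(' black',len(q),np.median(q,0),np.percentile(q,[5,95],0))
    ye=box&(H>15)&(H<32)&(S>120)&(V>80)&(P[...,2]>130);q=P[ye];print(' yel',len(q),np.median(q,0))
    a=np.polyfit(q[:,1],q[:,2],1);print(' gate angle',np.arctan(a[0]),a)
    for n,p in (('pawlpad',(70,-156,194)),('pawl axis',(70,-100,175)),('piv',(70,-30,125)),('fork',(70,128,135))): print(n,px(s,L2W(p)),end=' ')
    print()
print('pawl pad W',L2W((70,-156,194)))
for n,f in(('f','top0.npz'),):
    s=load(f);P=cloud(s);
    for u,v in((322,218),(331,243),(374,219),(460,162)):print(u,v,W2L(P[v,u]))
E
```

```text
top0.npz redpad 104 [  68.76753266 -155.96621119  194.657646  ] [[  55.56871141 -169.08896399  191.64246188]
 [  82.06481869 -143.42254582  197.83224134]]
 red all px
385.1442307692308 159.65384615384616 [  69.07278037 -156.33260816  194.        ]
 black 175 [ 65.73515189 109.76201673 275.78818466] [[ 53.74437857  92.27578987 258.18762079]
 [ 79.69699997 126.29617343 285.06812731]]
 yel 207 [ 66.65429685  45.83545335 209.85344417]
 gate angle 0.7976708726671916 [  1.02485166 161.41668041]
pawlpad (np.float64(384.92254038510566), np.float64(159.38525637073724)) pawl axis (np.float64(365.22555972803974), np.float64(167.00379232791727)) piv (np.float64(340.6534918738608), np.float64(178.3513602236956)) fork (np.float64(289.5790841002004), np.float64(193.58883881420854)) 
scene0.npz redpad 30 [  74.50492614 -155.04488058  192.82120557] [[  62.15935454 -167.36651245  189.96686446]
 [  85.62548946 -143.86347774  194.9721547 ]]
 red all px
258.6666666666667 160.2 [  75.14975684 -154.12583379  194.        ]
 black 20 [ 86.64687983 116.01627746 269.52204354] [[ 65.72463246 105.32645958 255.71138739]
 [ 89.1231002  127.42434123 278.60383638]]
 yel 63 [ 80.76286007  40.85202757 193.36137298]
 gate angle 0.7956635997466843 [  1.02074455 152.80591558]
pawlpad (np.float64(259.2959041465406), np.float64(159.43643578721603)) pawl axis (np.float64(270.3016727816006), np.float64(168.8588294755452)) piv (np.float64(284.79752561141845), np.float64(186.59982499762214)) fork (np.float64(317.9950239013353), np.float64(201.60963683092731)) 
pawl pad W [ 0.61701559 -0.1939268   0.194     ]
322 218 [-32.36756863  63.2655309  180.79753354]
331 243 [-105.20016778   60.91983146  177.51944266]
374 219 [ -68.83391818 -101.78729728   36.40206036]
460 162 [  15.93330335 -412.92986242   75.33418162]
```

```bash
cat >> h.py <<'E'
from scipy.spatial.transform import Rotation as Ro
def st():
    o=robot.get_obs();R=Ro.from_euler('xyz',o['ee_rot']).as_matrix();return o,R
E
python3 - <<'E'
from h import *
o,R=st();print(R.round(4));c,s=np.cos(Y),np.sin(Y)
lx=np.array([c,s,0])
# turn about tool x by a: new y = cos a*y + sin a*z ; want || +-lx
for sg in(1,-1):
    a=np.arctan2(sg*lx@R[:,2],sg*lx@R[:,1]);print(sg,np.degrees(a),a/2/np.pi)
print(px(load('top0.npz'),o['tool_pos']))
E
```

```text
[[-8.000e-04  3.493e-01  9.370e-01]
 [-1.800e-03  9.370e-01 -3.493e-01]
 [-1.000e+00 -2.000e-03 -2.000e-04]]
1 50.076060871832816 0.13910016908842449
-1 -129.92393912816718 -0.3608998309115755
(np.float64(110.64913791863279), np.float64(309.60333089639244))
```

Emit:
drive_tool(commands=[[[-0.085,0,0,0.0232],[-0.085,0,0,0.0232],[-0.085,0,0,0.0232],[-0.085,0,0,0.0232],[-0.085,0,0,0.0232],[-0.085,0,0,0.0232],[0,0,0,0]]], grip=0)

```text
time: 0.8
tool_pos: [0.1925, 0.5162, 0.336]
ee_rot: [2.348, 1.565, 1.117]
wrist_force: [0.5, 0.7, 0.6]
width: 0.0411
```

```bash
cat > go.py <<'E'
from h import *
import sys
o,R=st()
print('t',o['time'],'pos',o['tool_pos'].round(4),'lane',W2L(o['tool_pos']).round(1),'w',o['width'],'F',o['wrist_force'].round(2),'q',o['joint_positions'].round(2))
lx=np.array([np.cos(Y),np.sin(Y),0]);print('yaw err deg',np.degrees(np.arctan2(lx@R[:,2],lx@R[:,1])),'tilt',R[2,0])
if len(sys.argv)>3:
    t=L2W([float(a) for a in sys.argv[1:4]]);print('shift frac',((R.T@(t-o['tool_pos']))/.25).round(4))
E
python3 go.py 70 -156 320
```

```text
t 0.8 pos [0.1925 0.5162 0.336 ] lane [-93.4 655.  336. ] w 0.0411330716840511 F [0.45 0.7  0.58] q [1.11 0.1  1.1  0.   1.94 0.77]
yaw err deg -0.017481968202358412 tilt -0.9999837574185466
shift frac [0.0538 0.6544 3.2441]
```

Emit:
drive_tool(commands=[[[0,0.0327,0.15,0],[0,0.0327,0.162,0],[0,0.0327,0.162,0],[0,0.0327,0.162,0],[0,0.0327,0.162,0],[0,0.0327,0.162,0],[0,0.0327,0.162,0],[0,0.0327,0.162,0],[0,0.0327,0.162,0],[0,0.0327,0.162,0],[0,0.0327,0.162,0],[0,0.0327,0.162,0],[0,0.0327,0.162,0],[0,0.0327,0.162,0],[0,0.0327,0.162,0],[0,0.0327,0.162,0],[0,0.0327,0.162,0],[0,0.0327,0.162,0],[0,0.0327,0.162,0],[0,0.0327,0.162,0]]])

```text
time: 2.8
tool_pos: [0.6153, -0.1926, 0.3308]
ee_rot: [-2.392, 1.568, 2.663]
wrist_force: [0.6, 0.4, -0.5]
width: 0.0004
```

```bash
python3 go.py 70 -157 205
```

```text
t 2.8 pos [ 0.6153 -0.1926  0.3308] lane [  68.8 -154.2  330.8] w 0.00044812251374822123 F [ 0.6   0.43 -0.48] q [-0.39  0.33  0.84  0.    1.98 -0.73]
yaw err deg 0.1649744286293503 tilt -0.9999957350025339
shift frac [0.5031 0.0057 0.0125]
```

Emit:
drive_tool(commands=[[[0.1,0.005,0.015,0],[0.1,0,0,0],[0.1,0,0,0],[0.1,0,0,0],[0.08,0,0,0],[0,0,0,0],[0,0,0,0]]])

```text
time: 3.5
tool_pos: [0.6168, -0.1941, 0.2117]
ee_rot: [-2.34, 1.568, 2.714]
wrist_force: [0.1, 0.6, 0.4]
width: 0.0003
```

```bash
python3 go.py 70 -158 175
python3 - <<'E'
from h import *
s=snap('top','top1.png');cv2.imwrite('pics/top1z.png',cv2.resize(s['pixels'][120:285,255:455,::-1],None,fx=4,fy=3.6))
s=snap('scene','sc1.png');cv2.imwrite('pics/sc1z.png',cv2.resize(s['pixels'][110:250,215:375,::-1],None,fx=4.5,fy=4.2))
E
```

```text
t 3.5 pos [ 0.6168 -0.1941  0.2117] lane [  69.8 -156.1  211.7] w 0.0002801915638742134 F [0.12 0.57 0.42] q [-0.39  0.31  1.1   0.    1.74 -0.73]
yaw err deg 0.06401962163619973 tilt -0.999996664660711
shift frac [0.1467 0.0012 0.008 ]
```

View pics/sc1z.png

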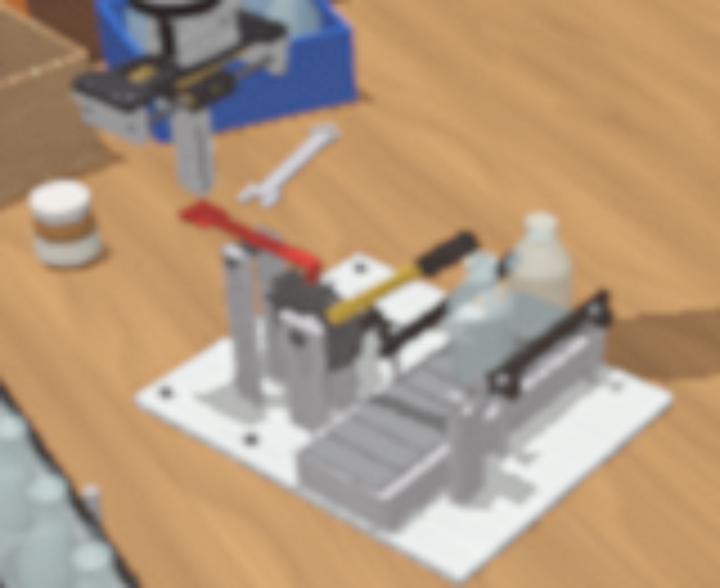

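View pics/top1z.png

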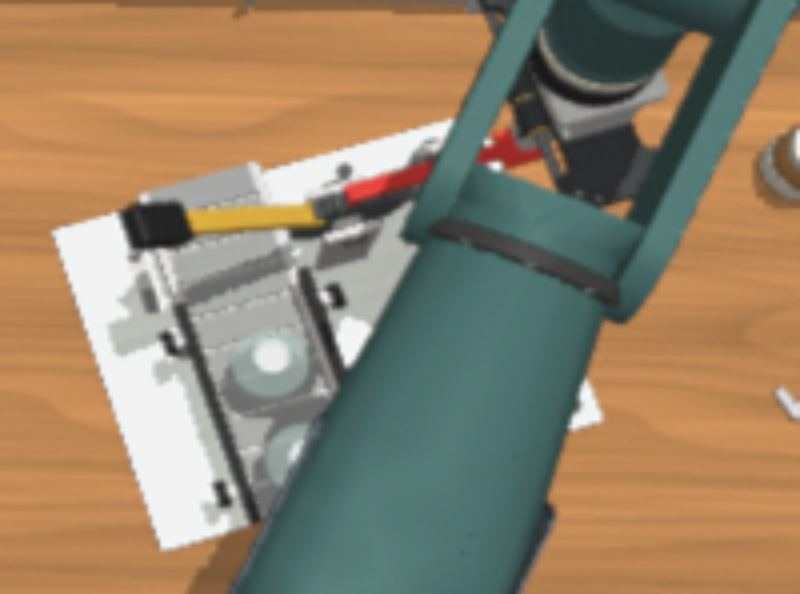

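The fingertips are right over the red pad at about (205,205) in the scene crop, with a gap of about 18 mm. I'll press down in small steps.

Emit:
drive_tool(commands=[[[0.02,0,0.008,0],[0.02,0,0,0],[0.02,0,0,0],[0.016,0,0,0],[0.016,0,0,0],[0.016,0,0,0],[0.012,0,0,0],[0.012,0,0,0],[0,0,0,0],[0,0,0,0]]])

```text
time: 4.6
tool_pos: [0.6186, -0.1975, 0.1805]
ee_rot: [0.439, 1.568, -0.794]
wrist_force: [1.7, -5.5, 4.4]
width: 0.0008
```

```bash
python3 go.py 70 -158 175
```

```text
t 4.6 pos [ 0.6186 -0.1975  0.1805] lane [  70.3 -159.9  180.5] w 0.000772742626183637 F [ 1.65 -5.46  4.41] q [-0.4   0.31  1.15 -0.    1.67 -0.73]
yaw err deg -0.08918719976078927 tilt -0.9999949263850054
shift frac [ 0.022  -0.0014 -0.0076]
```

Emit:
drive_tool(commands=[[[0.008,0,0,0],[0.008,0,0,0],[0,0,0,0],[0,0,0,0]]])

```text
time: 5.0
tool_pos: [0.6188, -0.1976, 0.178]
ee_rot: [0.489, 1.566, -0.743]
wrist_force: [1.0, -5.6, 6.2]
width: 0.0001
```

```bash
python3 go.py 70 -158 175
```

```text
t 5.0 pos [ 0.6188 -0.1976  0.178 ] lane [  70.4 -160.1  178. ] w 0.0001401644552635605 F [ 0.98 -5.58  6.21] q [-0.4   0.31  1.16 -0.    1.66 -0.73]
yaw err deg -0.08115053448278435 tilt -0.9999883662400251
shift frac [ 0.0118 -0.0018 -0.0083]
```

Emit:
drive_tool(commands=[[[0.008,0,0,0],[0.008,0,0,0],[0.008,0,0,0],[0,0,0,0],[0,0,0,0]]])

```text
time: 5.5
tool_pos: [0.6191, -0.1978, 0.1772]
ee_rot: [0.649, 1.561, -0.583]
wrist_force: [-4.1, -4.2, 19.6]
width: 0.0006
```

```bash
python3 go.py 70 -158 175
```

```text
t 5.5 pos [ 0.6191 -0.1978  0.1772] lane [  70.7 -160.3  177.2] w 0.000638001150094919 F [-4.14 -4.22 19.56] q [-0.4   0.31  1.16 -0.    1.66 -0.73]
yaw err deg -0.07903059191473333 tilt -0.999956225821443
shift frac [ 0.0086 -0.0027 -0.0092]
```

The force has jumped to about 20 N at z = 0.177, which is the hard stop. I'll lift off and look.

Emit:
drive_tool(commands=[[[-0.06,0,0,0],[-0.1,0,0,0],[-0.14,0,0,0],[-0.14,0,0,0],[-0.14,0,0,0],[-0.1,0,0,0],[0,0,0,0]]])

```text
time: 6.2
tool_pos: [0.6188, -0.1952, 0.3435]
ee_rot: [1.205, 1.566, -0.025]
wrist_force: [0.5, 0.2, -0.2]
width: 0.0003
```

```bash
cat > chk.py <<'E'
from h import *
import sys
n=sys.argv[1]
for c in('scene','top'):
    s=snap(c,f'{c}{n}.png');P=W2L(cloud(s));hsv=cv2.cvtColor(s['pixels'],cv2.COLOR_RGB2HSV);H,S,V=[hsv[...,i].astype(int) for i in range(3)]
    box=(abs(P[...,0]-70)<60)&(P[...,1]>-260)&(P[...,1]<230)&(P[...,2]>100)&(P[...,2]<320)
    q=P[box&((H<8)|(H>172))&(S>150)&(V>80)];k=q[:,1]<-142
    print(c,'redpad',k.sum(),np.median(q[k],0) if k.any() else '','red slope',np.arctan(np.polyfit(q[:,1],q[:,2],1)[0]) if len(q)>9 else '')
    q=P[box&(H>15)&(H<32)&(S>120)&(V>80)]
    if len(q)>9: print(' yel',len(q),'slope',np.arctan(np.polyfit(q[:,1],q[:,2],1)[0]))
    x=slice(110,250),slice(215,375)
    if c=='top': x=slice(120,285),slice(255,455)
    cv2.imwrite(f'pics/{c}{n}z.png',cv2.resize(s['pixels'][x][:,:,::-1],None,fx=4,fy=3.6))
E
python3 chk.py 2; python3 go.py 70 97 310
python3 - <<'E'
from h import *
for f in('scene0','top0'):
    s=load(f+'.npz');P=W2L(cloud(s));hsv=cv2.cvtColor(s['pixels'],cv2.COLOR_RGB2HSV);H,S,V=[hsv[...,i].astype(int) for i in range(3)]
    box=(abs(P[...,0]-70)<60)&(P[...,1]>-260)&(P[...,1]<230)&(P[...,2]>100)&(P[...,2]<320)
    q=P[box&((H<8)|(H>172))&(S>150)&(V>80)];print(f,'start red slope',np.arctan(np.polyfit(q[:,1],q[:,2],1)[0]))
E
```

```text
scene redpad 22 [  75.07135508 -155.69355681  175.42647396] red slope 0.2590230425712057
 yel 64 slope 0.7955988216626976
top redpad 0  red slope 0.1944955598023365
 yel 206 slope 0.7977756478932349
t 6.3 pos [ 0.618  -0.1953  0.3383] lane [  70.5 -157.6  338.3] w 8.944300977827246e-05 F [-0.25 -0.03 -0.47] q [-0.39  0.34  0.81  0.    2.   -0.73]
yaw err deg 0.031876662720415394 tilt -0.9999956460083833
shift frac [ 0.1161 -0.0013 -1.0182]
scene0 start red slope -0.004619273358860939
top0 start red slope -0.010030124077706084
```

View pics/scene2z.png

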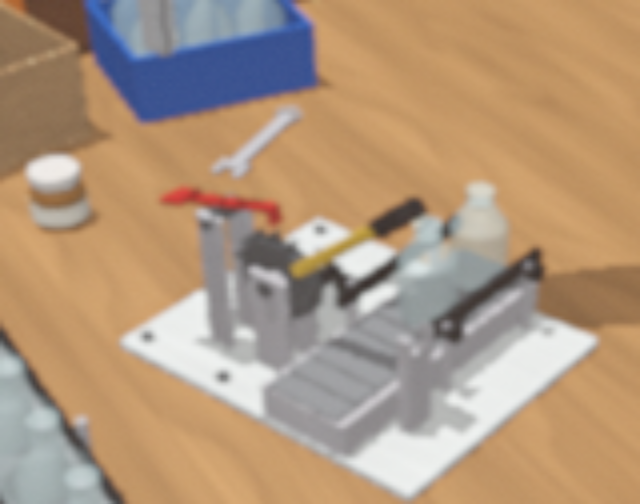

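The red pad has dropped to z = 175 mm, about 17 mm lower, and the slope says 0.26–0.3 rad, so the pawl is free. The arm is still up at 0.80 rad (black pad at (398,215) in the crop). Now I'll go above the black pad.

Emit:
drive_tool(commands=[[[0,0,-0.08,0],[0,0,-0.14,0],[0,0,-0.16,0],[0,0,-0.16,0],[0,0,-0.16,0],[0,0,-0.14,0],[0,0,-0.11,0],[0,0,-0.05,0],[0.05,0,0,0],[0.05,0,0,0],[0,0,0,0],[0,0,0,0]]])

```text
time: 7.5
tool_pos: [0.5347, 0.0384, 0.3133]
ee_rot: [-1.908, 1.568, -3.141]
wrist_force: [0.7, -0.0, 0.7]
width: 0.0005
```

```bash
python3 go.py 70 91 285; python3 chk.py 3
python3 - <<'E'
import numpy as np
th=np.array([.82,.75,.68,.6,.52,.44,.36,.28,.2,.12,.06,0,-.03])
y=-30+195*np.cos(th)-10*np.sin(th)-7;z=125+195*np.sin(th)+10*np.cos(th)-3
for a in np.c_[th,y,z,np.r_[0,-np.diff(z)/250],np.r_[0,-np.diff(y)/250]].round(4):print(a)
E
```

```text
t 7.5 pos [0.5347 0.0384 0.3133] lane [ 69.9  90.5 313.3] w 0.0005159578448186601 F [ 0.73 -0.02  0.65] q [-0.03  0.06  1.18 -0.    1.9  -0.37]
yaw err deg -0.13941617977312717 tilt -0.9999956721069214
shift frac [ 0.1133  0.0006 -0.0019]
scene redpad 20 [  72.98068277 -155.62703602  175.66548863] red slope 0.2630965430402011
 yel 63 slope 0.796078472722444
top redpad 98 [  68.37090033 -156.46159671  178.19083715] red slope 0.2684558319049
 yel 45 slope 0.8542278436962469
[  0.82    88.7217 271.3956   0.       0.    ]
[ 7.500000e-01  9.886290e+01  2.622364e+02  3.660000e-02 -4.060000e-02]
[ 6.800000e-01  1.083387e+02  2.523904e+02  3.940000e-02 -3.790000e-02]
[ 6.000000e-01  1.182940e+02  2.403586e+02  4.810000e-02 -3.980000e-02]
[ 5.200000e-01  1.272559e+02  2.275698e+02  5.120000e-02 -3.580000e-02]
[ 4.400000e-01  1.351672e+02  2.141057e+02  5.390000e-02 -3.160000e-02]
[ 3.600000e-01  1.419771e+02  2.000524e+02  5.620000e-02 -2.720000e-02]
[ 2.800000e-01  1.476423e+02  1.854999e+02  5.820000e-02 -2.270000e-02]
[ 2.000000e-01  1.521263e+02  1.705412e+02  5.980000e-02 -1.790000e-02]
[ 1.200000e-01  1.554006e+02  1.552720e+02  6.110000e-02 -1.310000e-02]
[ 6.000000e-02  1.570495e+02  1.436750e+02  4.640000e-02 -6.600000e-03]
[ 0.00e+00  1.58e+02  1.32e+02  4.67e-02 -3.80e-03]
[-3.000000e-02  1.582122e+02  1.261464e+02  2.340000e-02 -8.000000e-04]
```

View pics/scene3z.png

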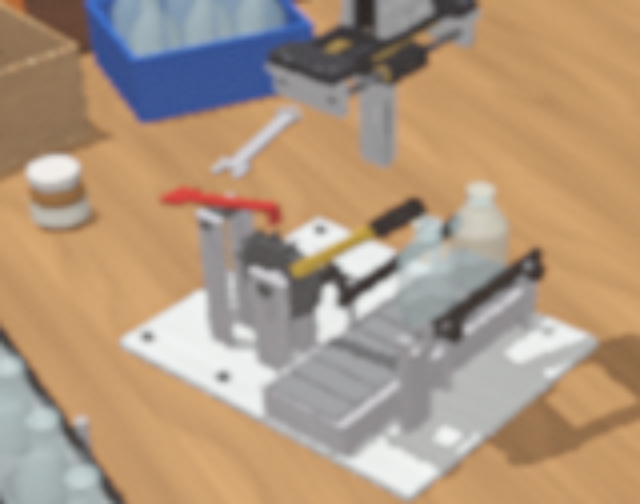

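Emit:
drive_tool(commands=[[[0.06,0,0,0],[0.06,0,0,0],[0.04,0,0,0],[0.018,0,-0.02,0],[0.018,0,-0.02,0],[0.02,0,-0.019,0],[0.02,0,-0.019,0],[0,0,0,0],[0,0,0,0]]])

```text
time: 8.5
tool_pos: [0.5286, 0.058, 0.2568]
ee_rot: [1.189, 1.569, -0.042]
wrist_force: [1.0, -1.3, -0.1]
width: 0.0005
```

```bash
python3 go.py 70 108 252; python3 chk.py 4
```

```text
t 8.5 pos [0.5286 0.058  0.2568] lane [ 70.6 111.  256.8] w 0.000499609591447575 F [ 1.02 -1.28 -0.12] q [ 0.    0.04  1.32 -0.    1.78 -0.34]
yaw err deg -0.02886586553825791 tilt -0.9999988036486276
shift frac [ 0.0193 -0.0025  0.0119]
scene redpad 22 [  75.2301798  -154.82458207  176.65842972] red slope 0.2623527455007724
 yel 71 slope 0.694118016674717
top redpad 97 [  68.32353564 -157.2890786   177.51282803] red slope 0.26874052222354766
 yel 101 slope 0.727024856485533
```

View pics/scene4z.png

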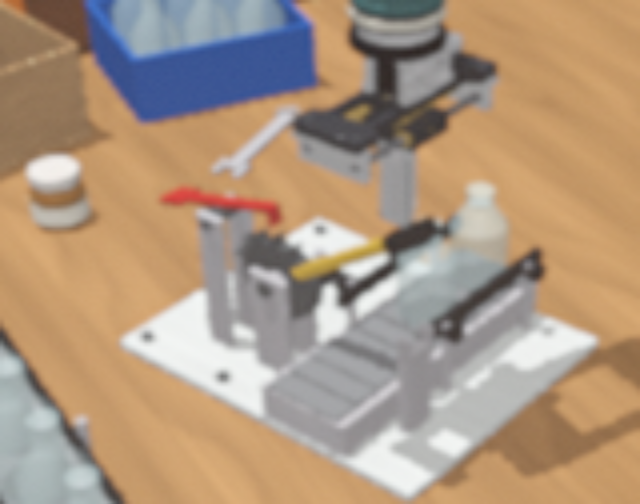

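Emit:
drive_tool(commands=[[[0.024,0,-0.015,0],[0.024,0,-0.017,0],[0.026,0,-0.018,0],[0.026,0,-0.018,0],[0.027,0,-0.016,0],[0.027,0,-0.016,0],[0.028,0,-0.0136,0],[0.028,0,-0.0136,0],[0.029,0,-0.0114,0],[0.029,0,-0.0114,0],[0,0,0,0]]])

```text
time: 9.7
tool_pos: [0.5152, 0.0943, 0.1876]
ee_rot: [-2.5, 1.569, 2.553]
wrist_force: [0.0, -0.4, 1.1]
width: 0.0007
```

```bash
python3 go.py 70 152 170; python3 chk.py 5
```

```text
t 9.7 pos [0.5152 0.0943 0.1876] lane [ 70.1 149.7 187.6] w 0.0006798047104339116 F [ 0.02 -0.35  1.06] q [ 0.07  0.03  1.46  0.    1.65 -0.27]
yaw err deg 0.02635064805753783 tilt -0.9999980110207154
shift frac [ 0.0703 -0.0005 -0.0092]
scene redpad 24 [  76.18905972 -155.10200754  176.07452182] red slope 0.26527163336536297
 yel 123 slope 0.30861468746990706
top redpad 97 [  68.19772464 -156.8351371   177.65923985] red slope 0.27423815344242486
 yel 189 slope 0.28363377191976236
```

View pics/scene5z.png

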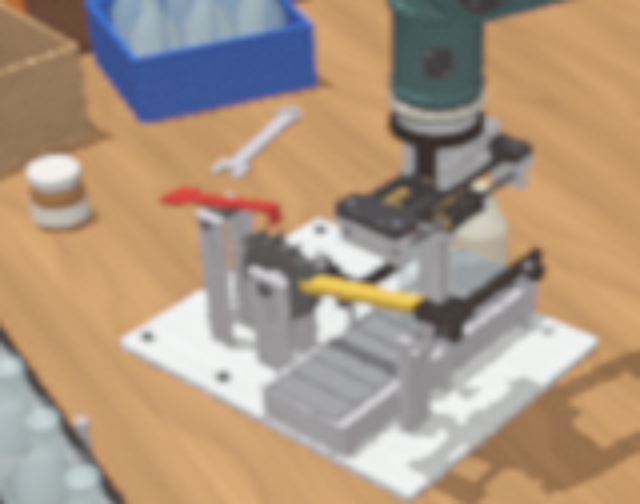

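Emit:
drive_tool(commands=[[[0.028,0,-0.009,0],[0.028,0,-0.009,0],[0.028,0,-0.007,0],[0.028,0,-0.006,0],[0.028,0,-0.004,0],[0.028,0,-0.002,0],[0.02,0,0,0],[0.014,0,0,0],[0.01,0,0,0],[0,0,0,0],[0,0,0,0]]])

```text
time: 10.9
tool_pos: [0.5127, 0.1022, 0.1353]
ee_rot: [-2.532, 1.57, 2.52]
wrist_force: [0.3, 0.0, -0.6]
width: 0.0002
```

```bash
python3 go.py 70 160 133
```

```text
t 10.9 pos [0.5127 0.1022 0.1353] lane [ 70.4 158.  135.3] w 0.00018938652549471962 F [ 0.31  0.04 -0.58] q [ 0.09  0.05  1.55  0.    1.54 -0.25]
yaw err deg -0.027968901294494503 tilt -0.9999998622170984
shift frac [ 0.0093 -0.0015 -0.0081]
```

Emit:
drive_tool(commands=[[[0.008,0,0,0],[0.008,0,0,0],[0,0,0,0],[0,0,0,0]]])

```text
time: 11.3
tool_pos: [0.5129, 0.1022, 0.1349]
ee_rot: [1.479, 1.569, 0.247]
wrist_force: [-4.3, -0.8, 11.6]
width: 0.0006
```

```bash
python3 go.py 70 160 133;python3 chk.py 6
```

```text
t 11.3 pos [0.5129 0.1022 0.1349] lane [ 70.6 157.9 134.9] w 0.0005906906043847185 F [-4.28 -0.83 11.6 ] q [ 0.09  0.05  1.55  0.    1.54 -0.25]
yaw err deg -0.028609026115029617 tilt -0.9999980322985442
shift frac [ 0.0076 -0.0025 -0.0083]
scene redpad 24 [  75.70224537 -155.21186735  175.21833603] red slope 0.26479110536173617
 yel 123 slope 0.035970344065486624
top redpad 99 [  68.48302551 -156.43856372  177.55923958] red slope 0.27798721238974666
 yel 202 slope 0.006645797902726486
```

The hard stop is felt (11.6 N at z = 0.135, the level height). I'll press a touch more, then lift clear.

Emit:
drive_tool(commands=[[[0.006,0,0,0],[0,0,0,0],[0,0,0,0],[-0.04,0,0,0],[-0.1,0,0,0],[-0.15,0,0,0],[-0.15,0,0,0],[-0.15,0,0,0],[-0.15,0,0,0],[-0.1,0,0,0],[0,0,0,0],[0,0,0,0]]])

```text
time: 12.6
tool_pos: [0.5129, 0.102, 0.3396]
ee_rot: [-2.017, 1.57, 3.035]
wrist_force: [-0.8, 0.2, -0.5]
width: 0.0005
```

```bash
python3 go.py; python3 chk.py 7
python3 - <<'E'
from h import *
a=load('top0.npz');b=load('top7.npz')
d=np.abs(a['pixels'].astype(int)-b['pixels']).max(2)
for n,(u,v) in dict(f1=(322,218),f0=(331,243),star=(374,219),jar=(460,162),wrench=(468,248),screw=(170,241),reel=(175,154)).items(): print(n,np.median(d[v-12:v+12,u-12:u+12]),(d[v-12:v+12,u-12:u+12]>40).sum())
E
```

```text
t 12.6 pos [0.5129 0.102  0.3396] lane [ 70.6 157.7 339.6] w 0.0004766860711585842 F [-0.81  0.23 -0.53] q [ 0.09  0.04  1.16  0.    1.95 -0.25]
yaw err deg -0.03950126597793094 tilt -0.9999999406117183
scene redpad 25 [  75.7677876  -151.82776951  176.09405293] red slope 0.2649380730743835
 yel 132 slope 0.045914413295046086
top redpad 95 [  68.45457301 -157.29353879  178.42970117] red slope 0.27501652652732733
 yel 216 slope -0.003634994383230848
f1 11.0 0
f0 11.0 0
star 6.0 0
jar 9.0 0
wrench 13.0 0
screw 13.0 0
reel 13.0 0
```

View pics/scene7z.png

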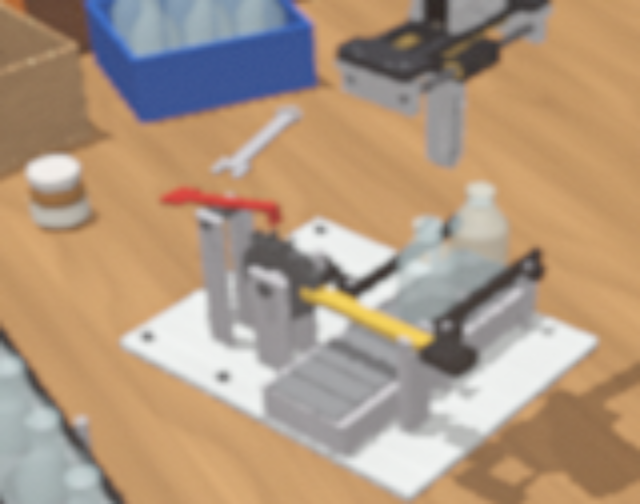

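View pics/top7.png

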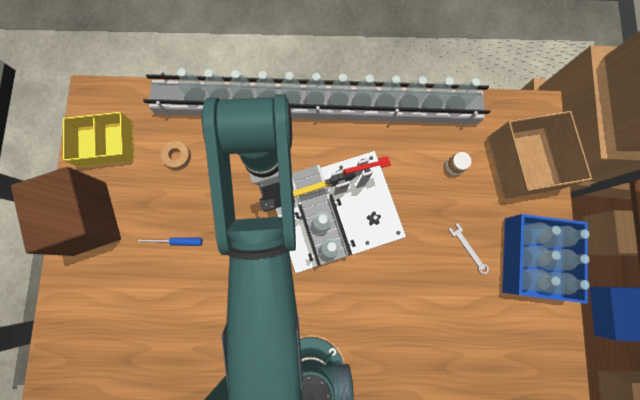

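Run:
```python
from h import *
s=load('scene7.npz');P=W2L(cloud(s));V=s['pixels'].max(2)
for b in ((145,190),):
    m=(V<70)&(abs(P[...,0]-70)<18)&(P[...,1]>b[0])&(P[...,1]<b[1])&(P[...,2]>100)&(P[...,2]<170);q=P[m];print(len(q),np.median(q,0),np.percentile(q[:,2],[50,75,90,97]))
H=cv2.cvtColor(s['pixels'],cv2.COLOR_RGB2HSV).astype(int)
m=(H[...,0]>15)&(H[...,0]<32)&(H[...,1]>120)&(H[...,2]>80)&(abs(P[...,0]-70)<40)&(P[...,2]>100)&(P[...,2]<320)&(abs(P[...,1]-60)<120)
q=P[m]
for y in range(0,150,25):
    k=abs(q[:,1]-y)<13
    if k.any():print(y,k.sum(),np.percentile(q[k,2],[10,50,90]))
```

```text
7 [ 79.49802463 187.69247314 129.9726791 ] [129.9726791  131.69944744 133.66474125 134.8801194 ]
0 6 [110.51767532 126.39248119 131.55585284]
25 27 [104.16288888 130.36537988 132.60707629]
50 21 [129.40689964 131.39644087 134.04544268]
75 24 [127.66109726 130.64455307 133.68420036]
100 28 [127.83237467 130.86273213 132.52476581]
125 19 [127.04170596 130.49999321 132.28975264]
```

The arm's top face reads a constant 130–131 mm from y = 25 to 125 mm, so it is level. The 0.046 scene slope came from stray edge pixels near the pivot. The hand is clear, so I'm handing in.

```bash
python3 -c "
from h import *
print(robot.close_job())"
```

```text
the job is handed in; nothing more can be done
None
```

The pawl is free and the stop arm is down in its rest across the lane. I handed the job in at about 12.7 s of the 48 s allowed. `close_job` reports no verdict, so this rests on my own checks.

- **Pawl:** I pressed the red pad with the shut fingertips to its hard stop (about 20 N at z = 0.177 m). The pad sank about 17 mm and stayed there. The final camera slope was 0.26–0.28 rad, above the 0.15 rad needed.
- **Stop arm:** it was still up at about 0.80 rad when the pawl came free. I then pushed it along its arc by the black pad until it met its stop (11.6 N at z = 0.135 m, the level height). I pressed 1.5 mm more and lifted the hand about 200 mm clear.
- **Disagreement:** at the last check the top view gave an arm slope of -0.004 rad and the scene view gave 0.046 rad, which is over the 0.04 limit. I put the scene value down to stray pixels near the pivot, because that view's own heights along the arm are constant at 130–131 mm.
- **Bystanders:** the top image shows no visible change at any of the seven loose things, and both bottles stand upright. The wrist force reads about zero.

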